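# Pack the last reagent bottle and close the sample case on its locking lid stay

### The arm

A 6-joint arm with a two-finger parallel gripper is mounted at the origin on the work surface. World frame = base frame: x ahead of the robot, y to its left, z up, the work surface at z = 0. Lengths are in m, angles in rad, forces in N, time in s.
With the tool pointing down it reaches from about 0.325 to 0.75 m from the base axis. Payload 7.6 kg.
Tool frame: the origin (TCP) lies between the finger pads; the fingertips stand 22 mm ahead of it and the grasp point (between the pads) lies 3 mm ahead of it; z points along the fingers, y is the line along which they close (so a half turn about z gives the same grasp; the last joint's range is limited). The gripper opens to 85 mm and grips with 20 to 120 N. Pads are 22 mm wide; open, the fingers measure 114 mm over their backs; the gripper's body (76 mm by 85 mm) begins 54 mm behind the grasp point. The pads swing forward as they close: fully open they stand 13 mm farther back than shut.
Start: joints at [1.131, 0.052, 1.401, -0, 1.689, -0.07], TCP at [0.19, 0.49, 0.219] pointing down, gripper open.
Joint ranges: [-2.9, 2.9], [-0.91, 2.17], [0.12, 2.37], [-1.06, 4.2], [0.26, 2.73], [-2.93, 2.93]. Speed limits (rad/s): [2.57, 2.57, 3.01, 3.14, 3.14, 3.14].

### API

Orientations are given as a 3x3 rotation matrix whose columns are the frame's x, y, z axes.
In Python, from workcell import monitor, read_camera, get_calibration, workorder gives the robot as it stands.
- The arm moves only by the tool send_rows, never from a script. Its argument "rows" is text: rows parted by semicolons, each of 7 numbers parted by spaces: the shift along the tool's x, y, z in mm, then the turn, a rotation vector about the tool's x, y, z in rad, then the opening in per cent of the stroke, from 0 (shut) to 100 (fully open). In form: tx ty tz ax ay az claw; .... A call has 1 to 12 rows; each row is the pose to reach, as a shift and turn from the pose commanded when the call began, along the tool's axes at that moment; what a row does not reach only later rows make up. A row lasts 1/10 s, in which the tool goes at most 50 mm and 8.59 degrees, less where a joint would pass 70% of its speed; a pose out of reach is approached as far as the arm can. A call with a gripper value outside its range is refused whole. The fingers move at their own pace and stop on an object; the grip force is fixed at half the most. Time passes only in rows, so rows that repeat a pose let the fingers close. It gives the time, the measured TCP pose, the force, the opening and the grip force at its end, in the units of the state.
- monitor.observe(): the state, without advancing time (a new reading comes with each control period).
- read_camera(name): name is "side" or "top" or "wrist"; returns (picture, depth): 400x640x3 uint8, red, green, blue; 400x640 float32, m along the optical axis (not along the pixel's ray), 0 where there is no reading.
- get_calibration(name): a dict with "fov_y" (degrees; the focal length in pixels is half the picture's height over the tangent of half this angle, whatever the lens; pixels are square), "cx", "cy" (the principal point, pixels), "world_from_camera" (4x4, takes a point from camera to world coordinates); the wrist camera has in their place "hand_eye" (4x4, takes a point from camera to tool coordinates, whose origin is the TCP and whose axes are the flange's). Camera axes: x right, y down, z forward; pixel columns grow to the right and rows downward; lengths in m; the calibration is good to about 2 mm. A picture is of the moment at which its call begins: read the wrist's pose just before it. get_calibration takes no time and is no camera call.
- workorder.job_done(): hands the job in; it is judged then, once.
The state is a dict: "clock": time; "joint_positions": joint angles; "qvel": joint speeds; "effort": joint torques, N m; "tool_pos": TCP position; "ee_rot": TCP orientation; "ft_force": force on the tool from outside, world axes, zero at the start; "ft_torque": the same for the moment, N m; "grip_width": finger opening in m; "gripper_force": force on a finger pad.
Only numpy, scipy, OpenCV 4.12 (cv2) and the standard library are available. Lean on these libraries where they do the work, as an engineer would, in place of code of your own. Each camera call takes 0.05 s, during which the arm holds its last target. There are 200 camera calls.

### The job

Pack up the aluminium sample case: stand the small amber bottle left on the bench, the one that matches those in the case, upright in the one empty compartment. Then free the lid by lifting the black finger lug of its locked stay, feeling for its stop, and bring the lid down under control until the case is fully shut. Do not force the lid against the locked stay, do not let it slam, and leave the other bottles standing where they are.

Things in the scene. Friction and masses are not known exactly. Their poses are not given: they have to be found in the camera images.
- case: Aluminium-framed grey case, fixed, 250 deep (x) x 345 wide (y) x 100 high without lid. Origin: centre of underside; x from its front (latches, handle; robot side) to its hinged back, y left, z up. Grey foam tray at the left, top 66 above the bench, 4 x 3 compartments, bottle tops 102 above the bench. Open channel 46 wide along the right wall (6 thick) for the stay. Rim 100 above the bench.
- free_cell (a point): Centre of the floor of the one empty compartment, in the front row. The floor is 14 above the bench; the opening is 67 (case x) x 62 (case y), its foam walls 52 high. Bottles stand in the compartments on both sides, 70 away along case y.
- kit_bottle_center (a point): Centre, half-way up, of the small amber bottle to be packed, standing on the bench: 42 diameter, 88 high, about 0.11 kg; black screw cap 29 diameter from 66 to 88 above its foot. Its z is the bottle's axis.
- lid (a joint): Lid angle in rad: 0 shut, about 1.0 as found: locked open, leaning over the case towards the robot. Shell 250 x 345 x 40 deep, about 0.5 kg. Stiff hinges (0.85 N m) hold it at any angle it is left at; a few newtons at the front edge close it. Locked, it has 0.03 rad of play towards shut before the stay stops it; below 0.94 it is off the lock.
- lid_hinge (a point): Middle of the hinge line, which runs along case y at the top back edge of the case, 100 above the bench.
- lid_front (a point): Middle of the lid's front top edge, on its outer face, moving with the lid: 250 from the hinge line along the lid and 40 out from the lid's rim plane. Lid shut: 140 above the bench, over the case's front wall. As found: the top of the open lid, about 330 above the bench.
- stay: Lid stay: slotted steel bar in the channel, hung on a stiff pivot (origin; it stays where it is put, 0.11 N m) on the lid's right side wall, 75.4 from the hinge line; lid shut, 75 in front of it and 8 above the rim. As found it slopes about 39 degrees down from the pivot to the case's front, and a hooked notch at the slot's lower end sits over the stud and locks the lid. y is case y.
- lug (a point): Centre of the lug's black sleeve: a tab on the bar, 10 thick (case y), 24 wide along the bar, 32 tall across it, 9 inside the right wall's inner face, wholly above the rim. At right angles to the bar, so it leans about 39 degrees to the case's front; the open lid overhangs it. It is 83 along the bar from the pivot, 32 above the bar's centre line. y is case y.
- stay_pin: Bracket of the 7 thick square stud on the right wall; origin 149 in front of the hinge line, 16 below the rim. The stud is set up to 4 higher or lower, unseen. To unlock, turn the bar up about its pivot, 3 to 10 at the lug, until the slot's lower edge stops on the stud (feel it; 2 short of it the notch still catches). Then draw the lug 15 or more down along the bar: the lid follows.
- neighbour_a: Loose bottle of the same kind in the compartment left (+y) of the empty one; leave it. Origin: centre of its foot.
- neighbour_b: Loose bottle of the same kind in the compartment right (-y) of the empty one; leave it. Origin: centre of its foot.
- wide_jar: Wide amber jar with white lid on the bench, 64 diameter, 80 high; leave it. Origin: centre of its foot.
- stopper_bottle: Amber bottle with a glass stopper on the bench, 60 diameter, 129 high; leave it. Origin: centre of its foot.
- plastic_bottle: White square plastic bottle with orange cap on the bench, 75 x 75, 187 high; leave it. Origin: centre of its foot.
There are look-alikes about, which are no part of the job. What is shaped like the part that bears kit_bottle_center but blue or green is not meant.

How it is judged:
On the way, in this order (a step that is already met when the one before it is completed fails the run):
1. The small bottle stands upright in the empty compartment, with the lid still open (horizontal distance between kit_bottle_center and free_cell below 0.018 m and z of kit_bottle_center in the frame of case below 0.064 m and angle between kit_bottle_center's own z axis and vertical below 0.15 rad and value of joint lid above 0.95 rad), for 0.2 s.
2. The stay has been lifted and the lid drawn off its lock (value of joint lid below 0.9 rad), for 0.1 s.
At the end, for the whole second after the job is handed in: The lid is fully shut and at rest (within 0.03 rad, about 7 mm at its front edge) with the small bottle standing on the floor of its compartment, upright within 0.15 rad and within 18 mm of the compartment's centre; the other bottles still stand where they were (horizontal distance between kit_bottle_center and free_cell below 0.018 m and z of kit_bottle_center in the frame of case below 0.064 m and angle between kit_bottle_center's own z axis and vertical below 0.15 rad and value of joint lid below 0.03 rad and velocity of joint lid between -0.05 and 0.05 rad/s); the robot touches nothing.
It fails at once if The lid is forced against its locked stay, or the stay is wrenched (more than 30 N between the stay and its stud) (contact force between stay and stay_pin above 30 N).
It fails at once if The lid slams or is flung down (faster than 2 rad/s, half a metre a second at its front edge) (velocity of joint lid below -2 rad/s).
It fails at once if Another bottle is shifted by more than 40 mm or knocked over (distance of any of neighbour_a, neighbour_b, wide_jar, stopper_bottle, plastic_bottle from where it was at the start of the episode above 0.04 m or angle between any of neighbour_a, neighbour_b, wide_jar, stopper_bottle, plastic_bottle's own z axis and vertical above 0.5 rad).
It also fails if it takes over 72 s, if anything falls off the work surface, if the arm or the gripper's body presses on something with over 40 N, if the wrist force passes 120 N, or if a joint passes its speed limit or range.

## Working session

There is one attempt and no reset: what is moved stays moved. The work goes in short steps, Python scripts to look and compute and a tool call to move; the robot and the scene stay as the last step left them, time stands still between calls to the robot, and variables do not carry over. Pictures are saved under pics/ and viewed, at most 10 in all, crops included, and the job is handed in when it is done.

Besides the shell and the picture viewer there is one more tool, called after "Emit:" by a JSON object that holds its "fn" and its "kwargs", one argument or row to a line. send_rows: Moves the arm, as the interface text tells. Its arguments: {"type":"object","properties":{"rows":{"type":"string"}},"required":["rows"]}

```bash
mkdir -p pics; ls; cat > h.py <<'E'
import numpy as np, cv2
from workcell import monitor, read_camera, get_calibration, workorder
def grab(n):
    s=monitor.observe(); im,d=read_camera(n); c=get_calibration(n)
    f=200/np.tan(np.radians(c['fov_y'])/2)
    if n=='wrist':
        T=np.eye(4);T[:3,:3]=s['ee_rot'];T[:3,3]=s['tool_pos'];T=T@np.array(c['hand_eye'])
    else: T=np.array(c['world_from_camera'])
    return im,d,f,c['cx'],c['cy'],T
def cloud(d,f,cx,cy,T):
    v,u=np.mgrid[:400,:640]
    P=np.stack([(u-cx)/f*d,(v-cy)/f*d,d],-1)
    W=P@T[:3,:3].T+T[:3,3]; W[d==0]=np.nan; return W
def onplane(u,v,z,f,cx,cy,T):
    r=T[:3,:3]@np.array([(u-cx)/f,(v-cy)/f,1]); o=T[:3,3]; return o+r*(z-o[2])/r[2]
E
python3 - <<'E'
from h import *
ims=[]
for n in ['side','top']:
    im,d,f,cx,cy,T=grab(n); np.savez(f'{n}0.npz',im=im,d=d,f=f,cx=cx,cy=cy,T=T)
    cv2.imwrite(f'pics/{n}0.png',im[:,:,::-1]); print(n,f,cx,cy,T.round(3).tolist(),(d>0).mean())
s=monitor.observe();print({k:np.round(v,3).tolist() for k,v in s.items()})
E
```

```text
pics
side 451.8102090890458 317.78620716667064 201.45795985241216 [[0.989, 0.144, -0.045, 0.59], [0.15, -0.934, 0.323, -0.408], [0.005, -0.326, -0.945, 1.364], [0.0, 0.0, 0.0, 1.0]] 0.9961328125
top 427.4048740081284 315.2381140848531 207.47311805261984 [[-0.014, -0.987, 0.161, 0.348], [-1.0, 0.017, 0.015, 0.011], [-0.018, -0.161, -0.987, 1.081], [0.0, 0.0, 0.0, 1.0]] 0.99602734375
{'clock': 0.1, 'joint_positions': [1.131, 0.053, 1.402, -0.0, 1.689, -0.07], 'qvel': [0.002, -0.001, -0.004, 0.001, 0.001, -0.001], 'effort': [0.002, -38.258, -36.099, -0.0, 0.005, -0.0], 'tool_pos': [0.19, 0.489, 0.219], 'ee_rot': [[-0.932, 0.361, -0.001], [0.361, 0.932, -0.001], [0.0, -0.001, -1.0]], 'ft_force': [-0.47, -0.328, -0.106], 'ft_torque': [-0.039, -0.025, 0.052], 'gripper_force': 0.0, 'grip_width': 0.086}
```

View pics/top0.png

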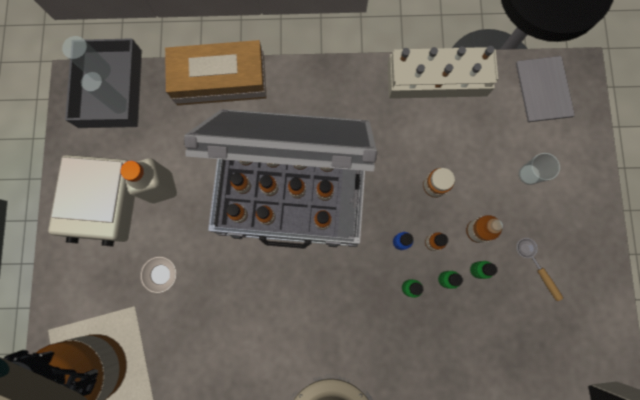

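View pics/side0.png

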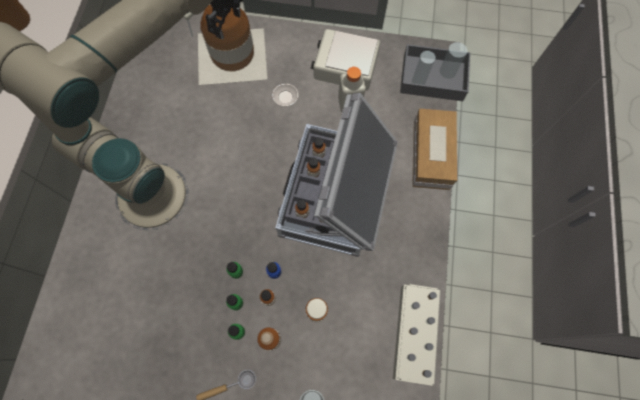

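The top view shows the case with its empty cell near (295,217), the amber kit bottle at (437,241) next to a blue look-alike at (403,240), and the lug at (357,182). The side view shows the kit bottle at (267,297) and the lid edge running from (355,105) to (320,213).

```bash
python3 - <<'E'
from h import *
L={}
for n in ['top','side']:
    z=np.load(n+'0.npz'); im,d=z['im'],z['d']; W=cloud(d,z['f'],z['cx'],z['cy'],z['T']); L[n]=(im,W)
im,W=L['top']
hsv=cv2.cvtColor(im,cv2.COLOR_RGB2HSV)
def capfit(W,im,u,v,zlo,zhi,r=14):
    w=W[v-r:v+r,u-r:u+r].reshape(-1,3); m=(w[:,2]>zlo)&(w[:,2]<zhi); w=w[m]
    c,rad=cv2.minEnclosingCircle(w[:,:2].astype(np.float32)); return np.round([*c,rad,len(w),np.median(w[:,2])],4)
print('kit top',capfit(W,im,437,241,.082,.1)); print('kit side',capfit(*L['side'][::-1],267,297,.082,.1))
for u,v in [(236,212),(264,213),(323,218),(239,180),(267,184),(297,185),(325,188)]: print('cap',u,v,capfit(W,im,u,v,.095,.112))
# case rim: points with z near .1 in top view
m=(W[...,2]>.094)&(W[...,2]<.106); m[:150]=0;m[260:]=0;m[:,:195]=0;m[:,380:]=0
m=m.astype(np.uint8)
n,lab,st,ce=cv2.connectedComponentsWithStats(m)
for i in np.argsort(-st[1:,4])[:4]+1:
    p=W[lab==i][:,:2].astype(np.float32); print('rim comp',st[i],cv2.minAreaRect(p), p.min(0),p.max(0))
# lug: dark with z 0.1-.17
g=im.max(2)
m=(g<60)&(W[...,2]>.1)&(W[...,2]<.19); m[:160]=0;m[215:]=0;m[:,:345]=0;m[:,372:]=0
p=W[m];print('lug',m.sum(),p.min(0),p.max(0),p.mean(0)); print(np.argwhere(m).min(0),np.argwhere(m).max(0))
for v in range(170,200,2): print(v,[f'{W[v,u,2]:.3f}/{g[v,u]}' for u in range(350,366,2)])
# lid outer face from side
ims,Ws=L['side']; print('lid pts',Ws[150,365].round(3),Ws[130,365].round(3),Ws[200,370].round(3),Ws[225,345].round(3),Ws[180,345].round(3),Ws[210,335].round(3))
print('lid top',np.nanmax(Ws[95:250,300:400,2]))
cv2.imwrite('pics/c1.png',cv2.resize(np.hstack([im[140:250,200:380],ims[100:250,270:400][:110]])[:,:,::-1],None,fx=2.5,fy=2.5,interpolation=3))
E
```

```text
kit top [ 4.299e-01 -2.650e-01  1.480e-02  1.270e+02  8.830e-02]
kit side [ 4.263e-01 -2.662e-01  1.420e-02  8.000e+01  8.830e-02]
cap 236 212 [5.067e-01 2.191e-01 1.410e-02 1.180e+02 1.018e-01]
cap 264 213 [5.004e-01 1.500e-01 1.440e-02 1.190e+02 1.019e-01]
cap 323 218 [4.867e-01 1.010e-02 1.430e-02 1.180e+02 1.017e-01]
cap 239 180 [5.803e-01 2.113e-01 1.450e-02 1.190e+02 1.019e-01]
cap 267 184 [5.739e-01 1.421e-01 1.470e-02 1.200e+02 1.018e-01]
cap 297 185 [5.669e-01 7.230e-02 1.470e-02 1.180e+02 1.023e-01]
cap 325 188 [5.599e-01 3.300e-03 1.430e-02 1.200e+02 1.022e-01]
rim comp [ 209  159  156   85 1327] ((0.5267671346664429, 0.09273934364318848), (0.35175275802612305, 0.17266762256622314), 84.36514282226562) [ 0.4240622  -0.08930282] [0.6295262  0.27445734]
rim comp [260 175  13  13 121] ((0.5740604996681213, 0.14283698797225952), (0.02757163904607296, 0.02689236029982567), 47.184757232666016) [0.5594511  0.12753142] [0.587808   0.15590502]
rim comp [319 180  13  13 120] ((0.5598397254943848, 0.0029876958578824997), (0.027548814192414284, 0.026888415217399597), 16.929624557495117
[... 1395 characters left out ...]
/122', '-0.000/109']
190 ['0.005/90', '0.009/88', '0.082/84', '0.105/86', '0.051/85', '0.099/95', '0.098/124', '-0.002/107']
192 ['0.008/90', '0.004/89', '0.081/92', '0.105/95', '0.077/98', '0.102/99', '0.101/131', '0.003/106']
194 ['0.006/91', '0.008/89', '0.094/89', '0.101/96', '0.086/101', '0.102/99', '0.100/129', '0.002/107']
196 ['0.003/89', '0.011/86', '0.098/87', '0.106/98', '0.090/100', '0.101/98', '0.099/134', '-0.004/105']
198 ['0.007/92', '0.087/89', '0.102/92', '0.108/97', '0.098/91', '0.098/95', '0.100/135', '0.004/101']
lid pts [0.642 0.134 0.258] [0.634 0.184 0.277] [0.677 0.021 0.185] [ 0.616 -0.084  0.263] [0.6   0.022 0.302] [ 0.586 -0.064  0.312]
lid top 0.3387069063667596
```

View pics/c1.png

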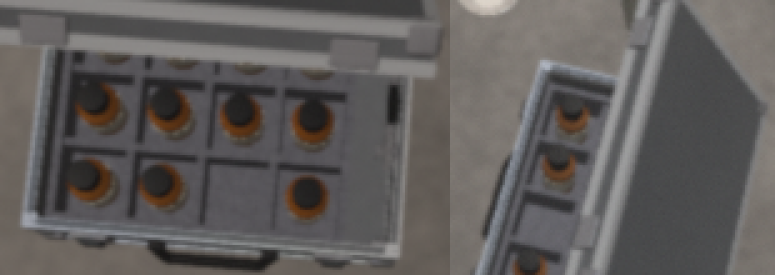

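Close-up: the empty cell sits between two front-row bottles, and the lug is a black strip on the right, inside the wall. I have enough to start on the bottle.

```bash
cat >> h.py <<'E'
from scipy.spatial.transform import Rotation as Ro
YAW=-0.0955
xh=np.array([np.cos(YAW),np.sin(YAW),0]); yh=np.array([-np.sin(YAW),np.cos(YAW),0]); zh=np.array([0,0,1.])
def Rt(deg):
    t=np.radians(deg); z=np.sin(t)*xh-np.cos(t)*zh; return np.stack([np.cross(yh,z),yh,z],1)
def rel(p,R,off=.003,s=None):
    "row for the grasp point at p"
    s=s or monitor.observe(); R0=np.array(s['ee_rot']); tcp=np.array(p)-off*R[:,2]
    print('row',(R0.T@(tcp-s['tool_pos'])*1000).round(1),Ro.from_matrix(R0.T@R).as_rotvec().round(3))
cell=np.array([.4935,.0800,.014])
E
python3 - <<'E'
from h import *
rel([.38,0,.30],Rt(25)); 
# later rows from that pose
R=Rt(25); a=np.array([.38,0,.30]);
for p in [[.428,-.2655,.17],[.428,-.2655,.079]]: print((R.T@(np.array(p)-a)*1000).round(1))
b=np.array([.428,-.2655,.079])
print('from pick')
for p in [[.428,-.2655,.21],[.42,.087,.21],[.4935,.08,.21],[.4935,.08,.0945]]: print((R.T@(np.array(p)-b)*1000).round(1))
E
```

```text
row [-353.1 -387.8  -83.5] [-0.061 -0.434 -0.27 ]
[ -11.3 -259.7  148.7]
[  27.1 -259.7  231.2]
from pick
[ -55.4    0.  -118.7]
[ -17.7  350.1 -136.3]
[ -84.6  350.2 -105.1]
[-35.8 350.2  -0.4]
```

Emit:
{"fn": "send_rows", "kwargs": {
  "rows": "-353 -388 -83.5 -0.061 -0.434 -0.27 55;-353 -388 -83.5 -0.061 -0.434 -0.27 55;-353 -388 -83.5 -0.061 -0.434 -0.27 55;-353 -388 -83.5 -0.061 -0.434 -0.27 55;-353 -388 -83.5 -0.061 -0.434 -0.27 55;-353 -388 -83.5 -0.061 -0.434 -0.27 55;-353 -388 -83.5 -0.061 -0.434 -0.27 55;-353 -388 -83.5 -0.061 -0.434 -0.27 55;-353 -388 -83.5 -0.061 -0.434 -0.27 55;-353 -388 -83.5 -0.061 -0.434 -0.27 55;-353 -388 -83.5 -0.061 -0.434 -0.27 55;-353 -388 -83.5 -0.061 -0.434 -0.27 55"
}}

```text
clock: 1.3
tool_pos: [0.3792, -0.0067, 0.3031]
ee_rot: [[-0.901, 0.11, 0.421], [0.099, 0.994, -0.047], [-0.423, -0.0, -0.906]]
ft_force: [0.2, 0.2, -0.4]
grip_width: 0.0468
gripper_force: 0.0
```

```bash
python3 - <<'E'
from h import *
s=monitor.observe();print(s['clock'],s['tool_pos'],s['grip_width'],s['ft_force'])
rel([.428,-.2655,.17],Rt(25)); rel([.428,-.2655,.079],Rt(25))
E
```

```text
1.3 [ 0.3791743  -0.00667206  0.30306953] 0.04677589649527934 [ 0.15074726  0.24806542 -0.37315092]
row [ -13.3 -251.9  150.1] [-0.006  0.001 -0.013]
row [  25.2 -251.9  232.6] [-0.006  0.001 -0.013]
```

Emit:
{"fn": "send_rows", "kwargs": {
  "rows": "-13 -252 150 -0.006 0.001 -0.013 55;-13 -252 150 -0.006 0.001 -0.013 55;-13 -252 150 -0.006 0.001 -0.013 55;-13 -252 150 -0.006 0.001 -0.013 55;-13 -252 150 -0.006 0.001 -0.013 55;-13 -252 150 -0.006 0.001 -0.013 55;-13 -252 150 -0.006 0.001 -0.013 55;-13 -252 150 -0.006 0.001 -0.013 55"
}}

```text
clock: 2.1
tool_pos: [0.4296, -0.2568, 0.1708]
ee_rot: [[-0.904, 0.081, 0.419], [0.075, 0.997, -0.031], [-0.42, 0.004, -0.908]]
ft_force: [0.4, 0.2, 0.4]
grip_width: 0.0473
gripper_force: 0.0
```

```bash
python3 - <<'E'
from h import *
im,d,f,cx,cy,T=grab('wrist'); W=cloud(d,f,cx,cy,T)
m=(W[...,2]>.083)&(W[...,2]<.095)&(abs(W[...,0]-.428)<.035)&(abs(W[...,1]+.2655)<.035)
v,u=np.nonzero(m); 
if len(u): c,r=cv2.minEnclosingCircle(W[m][:,:2].astype(np.float32)); print(c,r,len(u),u.mean(),v.mean())
cv2.imwrite('pics/w1.png',im[:,:,::-1])
print(monitor.observe()['tool_pos']); rel([.428,-.2655,.079],Rt(25))
E
```

```text
(0.42918482422828674, -0.26474159955978394) 0.01498321257531643 1150 302.8608695652174 162.55826086956523
[ 0.42996209 -0.25647471  0.17220764]
row [40.4 -9.3 81. ] [ 0.008 -0.001  0.014]
```

View pics/w1.png

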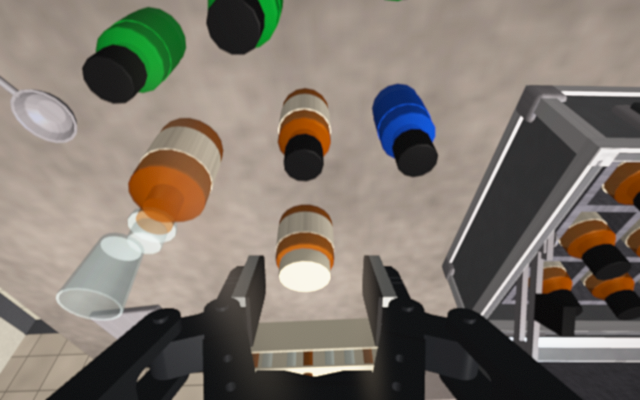

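The wrist view shows the amber bottle's cap at (303,163), right in line with the gripper. It fits the measurement of (0.429,-0.265).

Emit:
{"fn": "send_rows", "kwargs": {
  "rows": "20 -9 41 0.008 -0.001 0.014 55;40 -9 81 0.008 -0.001 0.014 55;40 -9 81 0.008 -0.001 0.014 55;40 -9 81 0.008 -0.001 0.014 55;40 -9 81 0.008 -0.001 0.014 10;40 -9 81 0.008 -0.001 0.014 10;40 -9 81 0.008 -0.001 0.014 10;40 -9 81 0.008 -0.001 0.014 10;40 -9 81 0.008 -0.001 0.014 10;40 -9 81 0.008 -0.001 0.014 10"
}}

```text
clock: 3.15
tool_pos: [0.4268, -0.2665, 0.082]
ee_rot: [[-0.902, 0.097, 0.421], [0.088, 0.995, -0.041], [-0.423, -0.0, -0.906]]
ft_force: [-1.2, 0.6, -0.8]
grip_width: 0.0086
gripper_force: 0.0
```

```bash
python3 - <<'E'
from h import *
s=monitor.observe();print(s['clock'],s['tool_pos'],s['grip_width'],s['gripper_force'],s['ft_force'])
b=np.array(s['tool_pos']);R=np.array(s['ee_rot']); g=np.array([.4290,-.265,0]) 
for p in [[b[0],b[1],b[2]+.135],[b[0]-.005,b[1]+.35,b[2]+.135]]: print((R.T@(np.array(p)-b)*1000).round(1))
print((np.r_[cell[:2],0]-g+[0,0,.135]), (R.T@(cell-g+[0,0,.121])*1000).round(1))
E
```

```text
3.15 [ 0.42683537 -0.26646165  0.08196561] 0.008581699319646098 0.0 [-1.23394167  0.56852476 -0.79621716]
[ -57.1   -0.  -122.3]
[ -22.   347.8 -138.9]
[0.0645 0.345  0.135 ] [ -85.1  349.6 -109.4]
```

The fingers shut on nothing, so I'll look.

```bash
python3 - <<'E'
from h import *
im,d,f,cx,cy,T=grab('side'); a=cv2.resize(im[220:380,180:340],(480,480),interpolation=3); W=cloud(d,f,cx,cy,T)
i2,d2,*_=g2=grab('wrist'); cv2.imwrite('pics/w2.png',np.hstack([a[:400],i2[:,160:480]])[:,:,::-1])
h=cv2.cvtColor(im,cv2.COLOR_RGB2HSV); m=(h[...,0]<15)&(h[...,1]>150); m[:220]=0;m[360:]=0;m[:,:230]=0;m[:,350:]=0
n,l,st,c=cv2.connectedComponentsWithStats(m.astype(np.uint8))
for i in range(1,n):
  if st[i,4]>15: print(st[i],c[i].round(),np.nanmedian(W[l==i],0))
E
```

```text
[264 293   9  10  26] [269. 299.] [ 0.43896966 -0.27637844  0.06178273]
[259 328  19  21 146] [270. 339.] [ 0.4645558  -0.38134143  0.08492289]
```

View pics/w2.png

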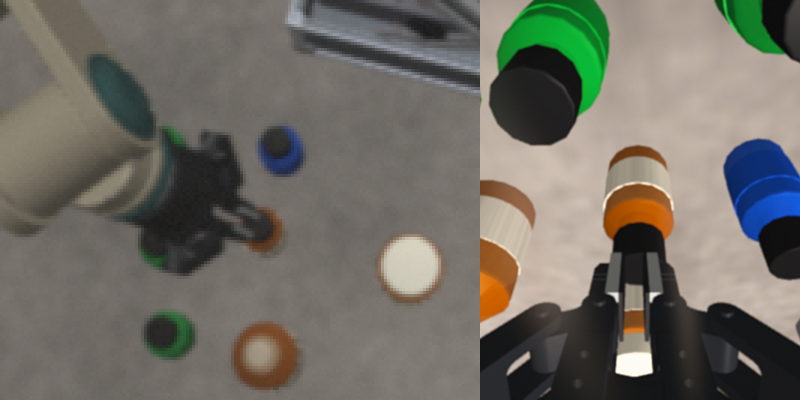

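The bottle still stands upright, with its cap just ahead of the shut fingertips (wrist view around (640,240)). I'll measure it now.

```bash
python3 - <<'E'
from h import *
for n in ['wrist','top']:
    im,d,f,cx,cy,T=grab(n); W=cloud(d,f,cx,cy,T)
    m=(W[...,2]>.02)&(W[...,2]<.063)&(abs(W[...,0]-.43)<.05)&(abs(W[...,1]+.267)<.04)
    h=cv2.cvtColor(im,cv2.COLOR_RGB2HSV); m2=m&(h[...,1]>90)
    for k,q in (('body',m2),('cap',(abs(W[...,0]-.43)<.05)&(abs(W[...,1]+.267)<.04)&(W[...,2]>.064)&(W[...,2]<.092))):
        if q.sum()>10: print(n,k,q.sum(),np.nanpercentile(W[q],[3,97],axis=0).round(4).tolist())
s=monitor.observe(); R=np.array(s['ee_rot']); print('tip',s['tool_pos']+.022*R[:,2], s['tool_pos'],s['ft_force'])
# wrist: depth rows along cap column
im,d,f,cx,cy,T=grab('wrist'); W=cloud(d,f,cx,cy,T)
for v in range(150,380,10): print(v,W[v,318].round(3),im[v,318])
E
```

```text
wrist body 2247 [[0.4086, -0.2823, 0.044], [0.4306, -0.2458, 0.0626]]
wrist cap 2299 [[0.4147, -0.2763, 0.0646], [0.4383, -0.2513, 0.0887]]
top body 59 [[0.4218, -0.2686, 0.043], [0.4508, -0.245, 0.0626]]
top cap 92 [[0.4245, -0.2768, 0.0648], [0.443, -0.2501, 0.0905]]
tip [ 0.43606957 -0.26729519  0.06186807] [ 0.4268067  -0.26639117  0.08180252] [ 1.0072424  -0.08063436 -0.45761357]
150 [ 0.409 -0.262  0.008] [107  58  21]
160 [ 0.407 -0.262  0.021] [152 144 128]
170 [ 0.408 -0.262  0.031] [152 143 128]
180 [ 0.408 -0.263  0.04 ] [158 150 134]
190 [ 0.408 -0.263  0.049] [123  72  27]
200 [ 0.408 -0.263  0.057] [187  91   6]
210 [ 0.412 -0.263  0.061] [188  92   0]
220 [ 0.416 -0.263  0.065] [180  85   0]
230 [ 0.415 -0.263  0.073] [16 17 17]
240 [ 0.415 -0.263  0.08 ] [17 17 17]
250 [ 0.416 -0.264  0.086] [17 17 16]
260 [ 0.42  -0.264  0.088] [33 32 32]
270 [ 0.429 -0.265  0.088] [32 30 32]
280 [ 0.437 -0.266  0.088] [31 30 30]
290 [ 0.544 -0.274  0.026] [149 141 125]
300 [ 0.543 -0.274  0.037] [148 140 123]
310 [ 0.544 -0.275  0.046] [150 117  89]
320 [ 0.544 -0.275  0.055] [125  73  29]
330 [ 0.547 -0.275  0.062] [218 121  25]
340 [ 0.549 -0.275  0.069] [158 150 131]
350 [ 0.55  -0.275  0.077] [165 156 137]
360 [ 0.562 -0.276  0.08 ] [253 252 244]
370 [ 0.582 -0.278  0.08 ] [253 252 244]
```

```bash
python3 - <<'E'
from h import *
im,d,f,cx,cy,T=grab('wrist'); W=cloud(d,f,cx,cy,T); s=monitor.observe();R=np.array(s['ee_rot'])
loc=(W-s['tool_pos'])@R*1000
for v in (252,260,270,280,290,300,320,340):
    print(v,[(u,*loc[v,u].round().tolist()) for u in (285,290,295,300,306,312,335,340,345,350)])
print(get_calibration('wrist'))
E
```

```text
252 [(285, -52.0, -27.0, 114.0), (290, -52.0, -22.0, 114.0), (295, 5.0, -10.0, -3.0), (300, 6.0, -7.0, -5.0), (306, 8.0, -4.0, -9.0), (312, 8.0, -1.0, -9.0), (335, 7.0, 10.0, -8.0), (340, 5.0, 13.0, -4.0), (345, 0.0, 16.0, 6.0), (350, -53.0, 32.0, 114.0)]
260 [(285, -63.0, -27.0, 119.0), (290, 11.0, -11.0, -24.0), (295, 11.0, -9.0, -24.0), (300, 11.0, -7.0, -23.0), (306, 3.0, -4.0, -8.0), (312, 3.0, -1.0, -8.0), (335, 11.0, 9.0, -24.0), (340, 3.0, 13.0, -8.0), (345, -0.0, 16.0, -1.0), (350, -63.0, 33.0, 120.0)]
270 [(285, 7.0, -13.0, -25.0), (290, 11.0, -10.0, -32.0), (295, 11.0, -8.0, -32.0), (300, 11.0, -6.0, -33.0), (306, -4.0, -4.0, -6.0), (312, -4.0, -1.0, -6.0), (335, 11.0, 8.0, -33.0), (340, 7.0, 11.0, -26.0), (345, 7.0, 13.0, -25.0), (350, 7.0, 16.0, -25.0)]
280 [(285, 7.0, -13.0, -34.0), (290, 11.0, -10.0, -40.0), (295, 11.0, -8.0, -41.0), (300, 11.0, -6.0, -40.0), (306, -12.0, -5.0, -2.0), (312, -13.0, -1.0, -1.0), (335, 11.0, 8.0, -41.0), (340, 11.0, 10.0, -40.0), (345, 7.0, 13.0, -34.0), (350, 7.0, 15.0, -34.0)]
290 [(285, 11.0, -11.0, -47.0), (290, 11.0, -9.0, -48.0), (2
[... 726 characters left out ...]
0)]
340 [(285, 18.0, -8.0, -82.0), (290, 15.0, -7.0, -79.0), (295, -2.0, -7.0, -59.0), (300, -10.0, -6.0, -50.0), (306, -107.0, -7.0, 64.0), (312, -105.0, -2.0, 63.0), (335, 10.0, 6.0, -73.0), (340, 17.0, 7.0, -82.0), (345, 17.0, 8.0, -82.0), (350, 17.0, 9.0, -82.0)]
{'fov_y': 62.8979728664188, 'cx': 313.6415454220413, 'cy': 205.29209499875503, 'hand_eye': array([[ 1.72332276e-04, -9.51403443e-01, -3.07947171e-01,
         7.91341080e-02],
       [ 9.99999723e-01,  3.87050337e-04, -6.36176633e-04,
        -3.70499140e-04],
       [ 7.24451695e-04, -3.07946976e-01,  9.51403245e-01,
        -1.54823142e-01],
       [ 0.00000000e+00,  0.00000000e+00,  0.00000000e+00,
         1.00000000e+00]])}
```

Wrist depth puts the real pad ends about 20 mm behind the reported TCP, so the fingers closed above the cap. I'll refine that figure, then go lower.

```bash
python3 - <<'E'
from h import *
im,d,f,cx,cy,T=grab('wrist'); W=cloud(d,f,cx,cy,T); s=monitor.observe();R=np.array(s['ee_rot'])
loc=(W-s['tool_pos'])@R*1000
for v in range(250,262): print(v,[loc[v,u].round(0).tolist() for u in (292,296,300,332,336)])
print(s['joint_positions'])
R=Rt(25)
for h in (.13,.079): rel([.4290,-.2650,h],Rt(25),off=-.040)
E
```

```text
250 [[2.0, -12.0, 5.0], [6.0, -9.0, -2.0], [7.0, -7.0, -4.0], [8.0, 9.0, -7.0], [7.0, 11.0, -6.0]]
251 [[2.0, -12.0, 4.0], [5.0, -10.0, -2.0], [6.0, -7.0, -5.0], [8.0, 9.0, -7.0], [7.0, 11.0, -6.0]]
252 [[2.0, -12.0, 3.0], [5.0, -9.0, -3.0], [6.0, -7.0, -6.0], [8.0, 9.0, -9.0], [7.0, 11.0, -6.0]]
253 [[11.0, -10.0, -17.0], [11.0, -9.0, -17.0], [11.0, -7.0, -16.0], [11.0, 8.0, -17.0], [11.0, 10.0, -17.0]]
254 [[11.0, -10.0, -18.0], [11.0, -9.0, -18.0], [11.0, -7.0, -17.0], [10.0, 8.0, -16.0], [11.0, 10.0, -18.0]]
255 [[11.0, -10.0, -19.0], [11.0, -9.0, -19.0], [11.0, -7.0, -19.0], [10.0, 8.0, -17.0], [11.0, 10.0, -18.0]]
256 [[11.0, -10.0, -20.0], [12.0, -8.0, -21.0], [11.0, -7.0, -19.0], [11.0, 8.0, -19.0], [11.0, 10.0, -20.0]]
257 [[11.0, -10.0, -20.0], [11.0, -8.0, -20.0], [11.0, -7.0, -20.0], [11.0, 8.0, -21.0], [11.0, 10.0, -21.0]]
258 [[11.0, -10.0, -21.0], [12.0, -8.0, -23.0], [11.0, -7.0, -22.0], [11.0, 8.0, -22.0], [11.0, 10.0, -21.0]]
259 [[11.0, -10.0, -23.0], [11.0, -8.0, -22.0], [11.0, -7.0, -22.0], [11.0, 8.0, -23.0], [11.0, 10.0, -23.0]]
260 [[11.0, -10.0, -23.0], [11.0, -8.0, -24.0], [11.0, -7.0, -23.0], [11.0, 8.0, -23.0], [11.0, 10.0, -24.0]]
261 [[11.0, -10.0, -25.0], [11.0, -8.0, -25.0], [12.0, -6.0, -26.0], [11.0, 8.0, -24.0], [11.0, 9.0, -25.0]]
[-0.79036718 -0.19764109  1.97510378  0.31842056  1.04197638 -2.38106448]
row [-22.2   1.6  -2.8] [-0.001  0.001 -0.001]
row [-0.6  1.6 43.4] [-0.001  0.001 -0.001]
```

Emit:
{"fn": "send_rows", "kwargs": {
  "rows": "-4 2 -10 0 0 0 60;-4 2 -10 0 0 0 60;-4 2 -10 0 0 0 60;-4 2 -10 0 0 0 60;0 2 10 0 0 0 60;0 2 24 0 0 0 60;0 2 38 0 0 0 60;0 2 38 0 0 0 60;0 2 38 0 0 0 60"
}}

```text
clock: 4.4
tool_pos: [0.4429, -0.2658, 0.0474]
ee_rot: [[-0.902, 0.097, 0.421], [0.088, 0.995, -0.041], [-0.423, 0.0, -0.906]]
ft_force: [-0.2, 0.3, 0.1]
grip_width: 0.0515
gripper_force: 0.0
```

Emit:
{"fn": "send_rows", "kwargs": {
  "rows": "0 0 0 0 0 0 10;0 0 0 0 0 0 10;0 0 0 0 0 0 10;0 0 0 0 0 0 10;0 0 0 0 0 0 10;0 0 0 0 0 0 10"
}}

```text
clock: 5.0
tool_pos: [0.4436, -0.2663, 0.0485]
ee_rot: [[-0.901, 0.097, 0.423], [0.087, 0.995, -0.042], [-0.425, -0.001, -0.905]]
ft_force: [-1.0, 2.0, 6.8]
grip_width: 0.0274
gripper_force: 59.2
```

```bash
python3 - <<'E'
from h import *
s=monitor.observe(); R=np.array(s['ee_rot'])
for dp in [(0,0,.13),(0,.18,.13),(0.0,.345,.13),(.0645,.345,.13),(.0645,.345,.07)]: print((R.T@np.array(dp)*1000).round(0))
E
```

```text
[ -55.   -0. -118.]
[ -40.  179. -125.]
[ -25.  343. -132.]
[ -83.  349. -105.]
[-58. 350. -51.]
```

Emit:
{"fn": "send_rows", "kwargs": {
  "rows": "-18 0 -39 0 0 0 10;-37 0 -79 0 0 0 10;-55 0 -118 0 0 0 10;-51 45 -120 0 0 0 10;-48 90 -121 0 0 0 10;-44 135 -123 0 0 0 10;-40 179 -125 0 0 0 10;-36 220 -127 0 0 0 10;-33 260 -128 0 0 0 10;-29 300 -130 0 0 0 10;-25 343 -132 0 0 0 10;-25 343 -132 0 0 0 10"
}}

```text
clock: 6.2
tool_pos: [0.4422, 0.0838, 0.177]
ee_rot: [[-0.903, 0.088, 0.42], [0.08, 0.996, -0.037], [-0.422, 0.001, -0.907]]
ft_force: [-0.3, -0.4, -1.7]
grip_width: 0.0272
gripper_force: 60.0
```

```bash
python3 - <<'E'
from h import *
s=monitor.observe(); R=np.array(s['ee_rot']); print(s['joint_positions'],s['tool_pos'],s['grip_width'])
tcp0=np.array([.4436,-.2663,.0485])
for dp in [(.0645,.345,.13),(.0645,.345,.03),(.0645,.345,.0135)]: print((R.T@(tcp0+dp-s['tool_pos'])*1000).round(0),Ro.from_matrix(R.T@np.array([[-.901,.097,.423],[.087,.995,-.042],[-.425,-.001,-.905]])).as_rotvec().round(3))
E
```

```text
[ 0.17674424 -0.50651164  2.01088265 -0.11769422  1.21707041 -1.28809002] [0.44219491 0.08376744 0.17696704] 0.02716103712803619
[-61.   1.  27.] [ 0.005 -0.003  0.007]
[-18.   1. 117.] [ 0.005 -0.003  0.007]
[-11.   1. 132.] [ 0.005 -0.003  0.007]
```

Emit:
{"fn": "send_rows", "kwargs": {
  "rows": "-30 1 14 0.005 -0.003 0.007 10;-61 1 27 0.005 -0.003 0.007 10;-61 1 27 0.005 -0.003 0.007 10;-61 1 27 0.005 -0.003 0.007 10;-50 1 49 0.005 -0.003 0.007 10;-39 1 72 0.005 -0.003 0.007 10;-39 1 72 0.005 -0.003 0.007 10"
}}

```text
clock: 6.9
tool_pos: [0.5059, 0.0726, 0.1248]
ee_rot: [[-0.903, 0.106, 0.417], [0.094, 0.994, -0.047], [-0.42, -0.003, -0.908]]
ft_force: [-0.4, 0.1, -0.9]
grip_width: 0.0276
gripper_force: 60.2
```

```bash
python3 - <<'E'
from h import *
im,d,f,cx,cy,T=grab('wrist'); i2=grab('side')[0]
cv2.imwrite('pics/w3.png',np.hstack([im[:,120:520],cv2.resize(i2[90:250,250:410],(400,400),interpolation=3)])[:,:,::-1])
s=monitor.observe(); R=np.array(s['ee_rot']); print(s['tool_pos'],s['ft_force'])
tcp0=np.array([.4436,-.2663,.0485])
for dp in [(.0645,.345,.03),(.0645,.345,.0145)]: print((R.T@(tcp0+dp-s['tool_pos'])*1000).round(0))
E
```

```text
[0.50840613 0.07304534 0.12942055] [ 0.90421629  0.24001584 -0.7140029 ]
[23.  6. 46.]
[29.  6. 60.]
```

View pics/w3.png

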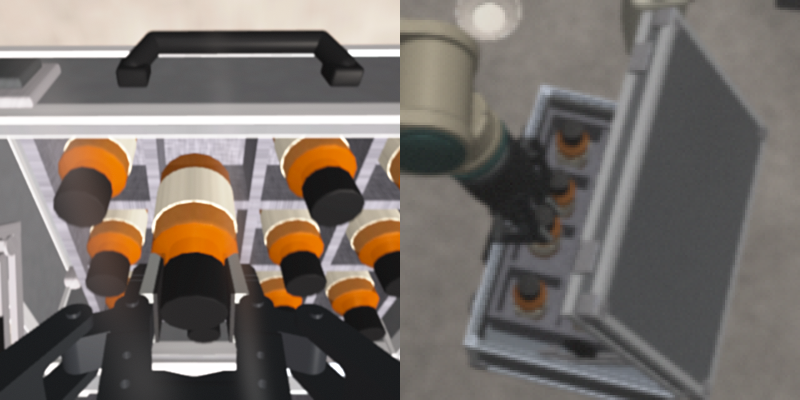

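The wrist view has the bottle held at (195,240), centred over the empty cell between its neighbours. Now I'll lower it.

Emit:
{"fn": "send_rows", "kwargs": {
  "rows": "8 6 16 0 0 0 10;15 6 31 0 0 0 10;23 6 46 0 0 0 10;25 6 50 0 0 0 10;27 6 55 0 0 0 10;29 6 59 0 0 0 10;29 6 59 0 0 0 10"
}}

```text
clock: 7.7
tool_pos: [0.5085, 0.0792, 0.0634]
ee_rot: [[-0.9, 0.105, 0.424], [0.094, 0.994, -0.046], [-0.426, -0.002, -0.905]]
ft_force: [0.5, -0.3, -1.4]
grip_width: 0.0271
gripper_force: 60.2
```

Emit:
{"fn": "send_rows", "kwargs": {
  "rows": "1 0 2 0 0 0 10;1 0 2 0 0 0 10;1 0 2 0 0 0 50;1 0 2 0 0 0 50;1 0 2 0 0 0 50;1 0 2 0 0 0 50"
}}

```text
clock: 8.3
tool_pos: [0.5082, 0.0792, 0.0607]
ee_rot: [[-0.9, 0.105, 0.423], [0.094, 0.994, -0.046], [-0.426, -0.002, -0.905]]
ft_force: [0.6, 0.4, 0.1]
grip_width: 0.0426
gripper_force: 0.1
```

```bash
python3 - <<'E'
from h import *
s=monitor.observe(); R=np.array(s['ee_rot']); print(s['tool_pos'],s['ft_force'],s['grip_width'])
for dp in [(-.0,0,.05),(-.0,0,.12),(-.12,0,.2)]: print((R.T@np.array(dp)*1000).round(0))
E
```

```text
[0.50819648 0.0792409  0.06074237] [0.59014348 0.41085216 0.05955357] 0.04255023402097272
[-21.  -0. -45.]
[ -51.   -0. -109.]
[  23.  -13. -232.]
```

Emit:
{"fn": "send_rows", "kwargs": {
  "rows": "-11 0 -22 0 0 0 50;-21 0 -45 0 0 0 50;-36 0 -77 0 0 0 50;-51 0 -109 0 0 0 50;-26 -4 -150 0 0 0 50;0 -8 -190 0 0 0 50;23 -13 -232 0 0 0 50;23 -13 -232 0 0 0 50"
}}

```text
clock: 9.1
tool_pos: [0.3868, 0.0797, 0.2675]
ee_rot: [[-0.895, 0.104, 0.434], [0.095, 0.995, -0.044], [-0.436, 0.002, -0.9]]
ft_force: [0.1, 0.1, 0.1]
grip_width: 0.0426
gripper_force: 0.0
```

```bash
python3 - <<'E'
from h import *
im,d,f,cx,cy,T=grab('top'); W=cloud(d,f,cx,cy,T)
m=(abs(W[...,0]-.4935)<.03)&(abs(W[...,1]-.08)<.03)&(W[...,2]>.09)&(W[...,2]<.115); print(m.sum(),cv2.minEnclosingCircle(W[m][:,:2].astype(np.float32)) if m.sum() else '',np.nanmedian(W[m][:,2]))
m=(abs(W[...,0]-.4867)<.02)&(abs(W[...,1]-.0101)<.02)&(W[...,2]>.09)&(W[...,2]<.115); print(m.sum(),cv2.minEnclosingCircle(W[m][:,:2].astype(np.float32)) if m.sum() else '')
s=monitor.observe();print(s['clock'],s['tool_pos'])
rel([.48,-.068,.21],Rt(42),off=-.035)
E
```

```text
125 ((0.49613866209983826, 0.07985347509384155), 0.014447029680013657) 0.10177553719335508
123 ((0.4862159192562103, 0.010293208062648773), 0.014214693568646908)
9.15 [0.38772373 0.07957797 0.26453245]
row [ -82.9 -137.   129.1] [-0.005 -0.285 -0.008]
```

The bottle stands in the cell, about 3 mm off centre, with its top at 102 mm. Next is the stay.

Emit:
{"fn": "send_rows", "kwargs": {
  "rows": "0 -69 30 -0.002 -0.14 -0.004 40;-40 -137 60 -0.005 -0.285 -0.008 40;-83 -137 100 -0.005 -0.285 -0.008 40;-83 -137 129 -0.005 -0.285 -0.008 40;-83 -137 129 -0.005 -0.285 -0.008 40;-83 -137 129 -0.005 -0.285 -0.008 40;-83 -137 129 -0.005 -0.285 -0.008 40"
}}

```text
clock: 9.85
tool_pos: [0.5025, -0.0707, 0.1788]
ee_rot: [[-0.747, 0.096, 0.658], [0.071, 0.995, -0.065], [-0.661, -0.001, -0.75]]
ft_force: [-0.9, 0.9, 1.0]
grip_width: 0.034
gripper_force: 0.0
```

```bash
python3 - <<'E'
from h import *
im,d,f,cx,cy,T=grab('wrist'); W=cloud(d,f,cx,cy,T); np.savez('lug.npz',im=im,W=W)
cv2.imwrite('pics/w4.png',im[:,:,::-1])
s=monitor.observe();print(s['clock'],s['tool_pos'])
C=W-[cell[0],cell[1],0]; c=np.stack([C@xh,C@yh,W[...,2]],-1) # case-aligned, rel. to cell
m=(im.max(2)<70)&(abs(c[...,1]+.1455)<.02)&(c[...,2]>.095)&(c[...,2]<.18)&(c[...,0]>0)&(c[...,0]<.13)
print(m.sum(),np.percentile(c[m],[2,50,98],axis=0).round(4),np.argwhere(m).min(0),np.argwhere(m).max(0))
E
```

```text
9.9 [ 0.5027582  -0.07046061  0.18006993]
657 [[ 0.0596 -0.1461  0.1233]
 [ 0.0681 -0.1414  0.1478]
 [ 0.0795 -0.1368  0.1594]] [213 318] [261 333]
```

View pics/w4.png

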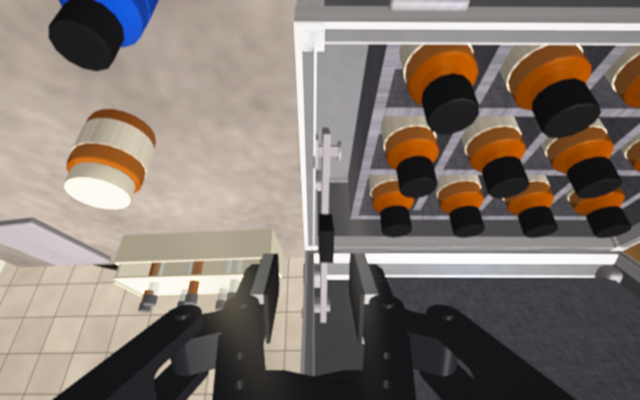

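The wrist view shows the lug at (318–333, 213–261), the stud at (333,152) and the bar running down to the pivot at (321,300). The gripper is nearly lined up with it.

```bash
python3 - <<'E'
from h import *
z=np.load('lug.npz'); im,W=z['im'],z['W']
C=W-[cell[0],cell[1],0]; c=np.stack([C@xh,C@yh,W[...,2]],-1)*1000
for v in range(206,268,4): print(v,c[v,325].round(1),im[v,325].max(), 'edges',[u for u in range(308,345) if im[v,u].max()<60][::50], len([u for u in range(308,345) if im[v,u].max()<60]))
for v in (218,225,235,250): print(v,[(u,*c[v,u].round(0)[1:]) for u in range(314,338,3)])
print('bar',[c[v,323].round(1).tolist() for v in (275,290,305,140,160,180,200)])
print('rim',[c[v,309].round(1).tolist() for v in (120,160,200)],[c[v,304].round(1).tolist() for v in (120,160,200)])
print('lid rim pts',[c[v,u].round(0).tolist() for v,u in ((262,450),(262,550),(300,480),(350,480))])
s=monitor.observe(); 
p=cell*[1,1,0]+.0803*xh-.1415*yh+.140*zh; 
for o in (.06,.006): 
    R=Rt(45); t=np.radians(39); n=-np.sin(t)*xh+np.cos(t)*zh
    rel(p+o*n,R,off=-.035)
E
```

```text
206 [  77.7 -141.1  115.2] 204 edges [] 0
210 [  80.6 -141.1  117. ] 204 edges [] 0
214 [  78.8 -141.2  121.6] 103 edges [319] 6
218 [  72.9 -141.4  128.2] 16 edges [319] 14
222 [  68.6 -141.7  133.8] 17 edges [319] 14
226 [  64.1 -141.9  139.3] 17 edges [319] 15
230 [  60.  -142.1  144.4] 20 edges [319] 15
234 [  60.9 -142.1  147. ] 38 edges [319] 15
238 [  63.8 -142.   148.6] 38 edges [319] 14
242 [  65.4 -142.   150.8] 39 edges [319] 14
246 [  68.5 -142.   152.4] 38 edges [320] 13
250 [  70.2 -141.9  154.6] 38 edges [319] 14
254 [  73.  -141.9  156.4] 38 edges [320] 12
258 [  74.4 -141.9  158.8] 39 edges [321] 11
262 [ 115.2 -140.5  146.2] 126 edges [] 0
266 [ 117.5 -140.5  148.8] 210 edges [] 0
218 [(314, np.float64(-150.0), np.float64(67.0)), (317, np.float64(-146.0), np.float64(64.0)), (320, np.float64(-145.0), np.float64(128.0)), (323, np.float64(-143.0), np.float64(129.0)), (326, np.float64(-141.0), np.float64(127.0)), (329, np.float64(-138.0), np.float64(128.0)), (332, np.float64(-129.0), np.float64(64.0)), (335, np.float64(-126.0), np.float64(65.0))]
225 [(314, np.float64(-
[... 893 characters left out ...]
t64(154.0)), (326, np.float64(-141.0), np.float64(154.0)), (329, np.float64(-139.0), np.float64(155.0)), (332, np.float64(-137.0), np.float64(154.0)), (335, np.float64(-126.0), np.float64(101.0))]
bar [[124.7, -142.0, 154.0], [137.5, -141.8, 162.8], [148.2, -141.7, 172.7], [29.9, -143.5, 91.5], [42.0, -143.3, 99.0], [61.3, -142.9, 102.4], [73.9, -142.7, 112.1]]
rim [[2.8, -152.5, 100.2], [40.5, -153.0, 100.2], [93.4, -153.7, 100.2]] [[2.5, -155.5, 100.4], [41.2, -156.5, 99.6], [94.2, -157.9, 99.6]]
lid rim pts [[205.0, 1.0, 112.0], [205.0, 112.0, 111.0], [189.0, 15.0, 158.0], [-38.0, -102.0, 231.0]]
row [-20.7   7.4  42.6] [-0.002 -0.061  0.001]
row [-18.3   7.5  96.5] [-0.002 -0.061  0.001]
```

```bash
cat >> h.py <<'E'
def cp(x,y,z): return cell*[1,1,0]+x*xh+y*yh+z*zh   # case-aligned coords from the cell axis
E
python3 - <<'E'
from h import *
t=np.radians(39); n=np.array([-np.sin(t),0,np.cos(t)]); L=np.array([.078,-.1418,.1407])
for o in (.05,.004): rel(cp(*(L+o*n)),Rt(45),off=-.035)
E
```

```text
row [-19.    7.1  50.5] [-0.002 -0.061  0.001]
row [-16.9   7.2  96.5] [-0.002 -0.061  0.001]
```

Emit:
{"fn": "send_rows", "kwargs": {
  "rows": "-19 7 25 0 -0.061 0 40;-19 7 50 0 -0.061 0 40;-18 7 70 0 -0.061 0 40;-17 7 84 0 -0.061 0 40;-17 7 96 0 -0.061 0 40;-17 7 96 0 -0.061 0 40;-17 7 96 0 -0.061 0 40"
}}

```text
clock: 10.6
tool_pos: [0.5797, -0.0707, 0.1206]
ee_rot: [[-0.703, 0.095, 0.705], [0.065, 0.995, -0.069], [-0.709, -0.002, -0.706]]
ft_force: [0.3, -0.4, 0.4]
grip_width: 0.034
gripper_force: 0.0
```

```bash
python3 - <<'E'
from h import *
im,d,f,cx,cy,T=grab('wrist'); cv2.imwrite('pics/w5.png',im[130:,120:520][:,:,::-1])
s=monitor.observe();print(s['clock'],s['tool_pos'],s['ft_force'],s['ft_torque'])
t=np.radians(39); n=np.array([-np.sin(t),0,np.cos(t)]); L=np.array([.078,-.1418,.1407])
rel(cp(*(L+.004*n)),Rt(45),off=-.035)
E
```

```text
10.65 [ 0.57971915 -0.07085224  0.12086898] [ 0.54240476 -0.14455375  0.54924497] [0.02961783 0.35954642 0.02964425]
row [1.3 0.1 1.3] [-0.001  0.003  0.002]
```

View pics/w5.png

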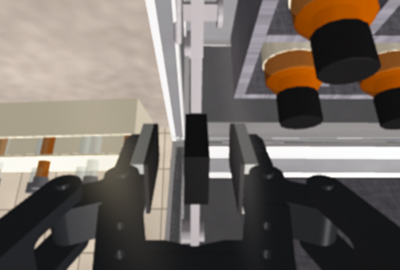

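The lug at (197,160) is centred between the pads. Closing.

Emit:
{"fn": "send_rows", "kwargs": {
  "rows": "1 0 1 0 0 0 20;1 0 1 0 0 0 5;1 0 1 0 0 0 5;1 0 1 0 0 0 5;1 0 1 0 0 0 5;1 0 1 0 0 0 5"
}}

```text
clock: 11.25
tool_pos: [0.5796, -0.07, 0.1185]
ee_rot: [[-0.703, 0.095, 0.705], [0.067, 0.995, -0.067], [-0.708, -0.0, -0.706]]
ft_force: [-2.2, 8.9, 1.8]
grip_width: 0.0096
gripper_force: 60.8
```

```bash
cat > k.py <<'E'
from h import *
# planar (front,up) from hinge, mm. lid phi, bar slope th (down to front)
hx=.1988
def piv(ph): a=ph+np.arctan2(8,75); return 75.4*np.array([np.cos(a),np.sin(a)])
def lug(ph,th):
    d=np.array([np.cos(th),-np.sin(th)]); n=np.array([np.sin(th),np.cos(th)]); return piv(ph)+83*d+32*n
def off(ph,th,st): # stud below centre line
    n=np.array([np.sin(th),np.cos(th)]); return (piv(ph)-st)@n
E
python3 - <<'E'
from k import *
s=monitor.observe();R=np.array(s['ee_rot']);print(s['tool_pos'],s['ft_force'],s['ft_torque'],s['grip_width'],s['gripper_force'])
p0=piv(1.0); L0=lug(1.0,np.radians(39)); print('pivot,lug',p0,L0)
for mm in (2,4,6,8,10,12):
    dth=mm/89.; L=lug(1.0,np.radians(39)-dth)-L0
    w=(-L[0]*xh+L[1]*zh); # turn of bar up: front end up = rotation about +y or -y?
    # tool turn about tool y: bar turning up tilts lug less to.. sign found from vectors
    print(mm,(R.T@w).round(2), dth)
E
```

```text
[ 0.57963384 -0.07004758  0.11853757] [-2.16272475  8.89364178  1.75755651] [0.75092616 0.15782445 0.50788886] 0.009605358449743778 60.78056573867798
pivot,lug [33.77949893 67.40998036] [118.42086624  40.04505867]
2 [-0.93 -0.   -1.77] 0.02247191011235955
4 [-1.9  -0.   -3.51] 0.0449438202247191
6 [-2.92 -0.   -5.24] 0.06741573033707865
8 [-3.97 -0.   -6.94] 0.0898876404494382
10 [-5.05 -0.   -8.62] 0.11235955056179775
12 [ -6.18  -0.   -10.27] 0.1348314606741573
```

Emit:
{"fn": "send_rows", "kwargs": {
  "rows": "0 1 0 0 0 0 5;0 1 0 0 0 0 5;0 1 0 0 0 0 5"
}}

```text
clock: 11.55
tool_pos: [0.5797, -0.07, 0.1184]
ee_rot: [[-0.703, 0.096, 0.705], [0.067, 0.995, -0.069], [-0.708, -0.001, -0.706]]
ft_force: [-4.1, 4.2, 2.7]
grip_width: 0.0094
gripper_force: 61.3
```

Emit:
{"fn": "send_rows", "kwargs": {
  "rows": "0 0 -0.5 0 0.006 0 5;-0.1 0 -0.9 0 0.011 0 5;-0.2 0 -1.8 0 0.022 0 5;-0.2 0 -1.8 0 0.022 0 5"
}}

```text
clock: 11.95
tool_pos: [0.5786, -0.0699, 0.1198]
ee_rot: [[-0.719, 0.096, 0.689], [0.068, 0.995, -0.067], [-0.692, -0.001, -0.722]]
ft_force: [-5.1, 4.6, 3.1]
grip_width: 0.009
gripper_force: 61.3
```

Emit:
{"fn": "send_rows", "kwargs": {
  "rows": "-0.1 0 -0.9 0 0.011 0 5;-0.2 0 -1.8 0 0.022 0 5;-0.2 0 -1.8 0 0.022 0 5"
}}

```text
clock: 12.25
tool_pos: [0.5776, -0.0698, 0.1213]
ee_rot: [[-0.734, 0.096, 0.673], [0.07, 0.995, -0.066], [-0.676, -0.001, -0.737]]
ft_force: [-3.5, 4.4, 3.3]
grip_width: 0.0092
gripper_force: 61.2
```

Emit:
{"fn": "send_rows", "kwargs": {
  "rows": "-0.1 0 -0.9 0 0.011 0 5;-0.1 0 -0.9 0 0.011 0 5"
}}

```text
clock: 12.45
tool_pos: [0.577, -0.0698, 0.122]
ee_rot: [[-0.741, 0.096, 0.664], [0.07, 0.995, -0.065], [-0.668, -0.002, -0.745]]
ft_force: [-3.0, 4.7, 4.1]
grip_width: 0.0095
gripper_force: 61.2
```

Emit:
{"fn": "send_rows", "kwargs": {
  "rows": "-0.1 0 -0.9 0 0.011 0 5;-0.1 0 -0.9 0 0.011 0 5"
}}

```text
clock: 12.65
tool_pos: [0.5765, -0.0697, 0.1228]
ee_rot: [[-0.748, 0.096, 0.656], [0.071, 0.995, -0.064], [-0.659, -0.001, -0.752]]
ft_force: [-3.7, 6.4, 2.9]
grip_width: 0.009
gripper_force: 61.2
```

Emit:
{"fn": "send_rows", "kwargs": {
  "rows": "-0.1 0 -0.9 0 0.011 0 5;-0.1 0 -0.9 0 0.011 0 5"
}}

```text
clock: 12.85
tool_pos: [0.5761, -0.0697, 0.1236]
ee_rot: [[-0.756, 0.096, 0.648], [0.072, 0.995, -0.063], [-0.651, -0.002, -0.759]]
ft_force: [-2.7, 6.2, 4.1]
grip_width: 0.0089
gripper_force: 61.1
```

Emit:
{"fn": "send_rows", "kwargs": {
  "rows": "-0.1 0 -0.9 0 0.011 0 5;-0.1 0 -0.9 0 0.011 0 5"
}}

```text
clock: 13.05
tool_pos: [0.5756, -0.0696, 0.1243]
ee_rot: [[-0.763, 0.096, 0.639], [0.072, 0.995, -0.063], [-0.643, -0.001, -0.766]]
ft_force: [-2.5, 5.2, 3.5]
grip_width: 0.0091
gripper_force: 61.1
```

Emit:
{"fn": "send_rows", "kwargs": {
  "rows": "-0.1 0 -0.9 0 0.011 0 5;-0.1 0 -0.9 0 0.011 0 5"
}}

```text
clock: 13.25
tool_pos: [0.5751, -0.0696, 0.1248]
ee_rot: [[-0.77, 0.096, 0.631], [0.073, 0.995, -0.062], [-0.634, -0.001, -0.773]]
ft_force: [-0.0, 5.7, 0.8]
grip_width: 0.0092
gripper_force: 60.5
```

Emit:
{"fn": "send_rows", "kwargs": {
  "rows": "-0.1 0 -0.9 0 0.011 0 5;-0.1 0 -0.9 0 0.011 0 5"
}}

```text
clock: 13.45
tool_pos: [0.5746, -0.0695, 0.1248]
ee_rot: [[-0.777, 0.096, 0.622], [0.074, 0.995, -0.061], [-0.625, -0.001, -0.78]]
ft_force: [10.3, 2.9, -6.2]
grip_width: 0.009
gripper_force: 59.7
```

```bash
python3 - <<'E'
from h import *
im,d,f,cx,cy,T=grab('wrist'); i2=grab('top')[0]
cv2.imwrite('pics/w6.png',np.hstack([im[130:,120:520],cv2.resize(i2[150:240,320:388],(204,270),interpolation=3)])[:,:,::-1])
for _ in range(2): print(monitor.observe()['ft_force'],monitor.observe()['ft_torque'])
E
```

```text
[10.78995313  4.27805596 -6.21139336] [ 0.58200493 -0.75117242  0.26421275]
[10.78995313  4.27805596 -6.21139336] [ 0.58200493 -0.75117242  0.26421275]
```

View pics/w6.png

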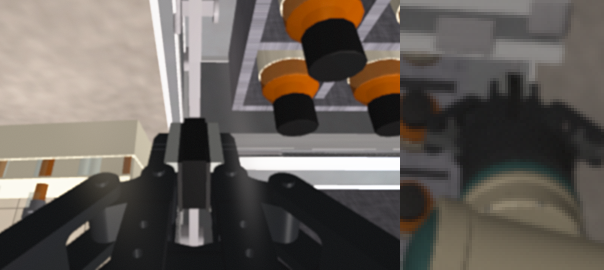

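The stop shows in the force along the lug: it jumped from -5 to +11 N as the tool stalled at about 9 mm of lift, with the lug still between the pads. I'll ease off half a millimetre and work out the draw path.

```bash
python3 - <<'E'
from k import *
from scipy.optimize import brentq
s=monitor.observe();R=np.array(s['ee_rot'])
for st in ((149,-16),(149,-12),(149,-20)):
  st=np.array(st,float); th1=np.radians(39)-.1; o1=off(1.0,th1,st); L1=lug(1.0,th1)
  print('stud',st,'off0',off(1.,np.radians(39),st).round(1),'off1',o1.round(1))
  for ph in (.98,.96,.93,.9,.87,.84,.8,.76,.72):
    th=brentq(lambda t:off(ph,t,st)-o1,.1,1.2); dL=lug(ph,th)-L1; a=th1-th  # a>0: bar turned up
    Rn=R@Ro.from_rotvec([0,a,0]).as_matrix()
    w=-dL[0]*xh+dL[1]*zh+31*(Rn[:,2]-R[:,2])
    print(ph,np.degrees(th).round(1),'dL',dL.round(1),'row',(R.T@w).round(1),a.round(3))
E
```

```text
stud [149. -16.] off0 -7.7 off1 6.5
0.98 33.3 dL [ 1.3 -0.8] row [ 1.5  0.  -0.2] -0.001
0.96 33.4 dL [ 2.6 -1.6] row [ 3.   0.  -0.4] -0.002
0.93 33.4 dL [ 4.6 -2.8] row [ 5.2  0.  -0.7] -0.003
0.9 33.5 dL [ 6.5 -4. ] row [ 7.5  0.  -0.9] -0.004
0.87 33.5 dL [ 8.4 -5.3] row [ 9.7  0.  -1.1] -0.004
0.84 33.5 dL [10.2 -6.5] row [12.   0.  -1.3] -0.003
0.8 33.4 dL [12.7 -8.2] row [15.   0.  -1.5] -0.002
0.76 33.2 dL [15.1 -9.9] row [18.   0.  -1.7] 0.001
0.72 33.0 dL [ 17.4 -11.6] row [21.   0.  -1.8] 0.004
stud [149. -12.] off0 -10.8 off1 3.2
0.98 33.3 dL [ 1.3 -0.8] row [ 1.5  0.  -0.2] -0.001
0.96 33.4 dL [ 2.6 -1.6] row [ 3.   0.  -0.4] -0.002
0.93 33.5 dL [ 4.6 -2.8] row [ 5.2  0.  -0.7] -0.003
0.9 33.5 dL [ 6.5 -4. ] row [ 7.5  0.  -0.9] -0.004
0.87 33.5 dL [ 8.4 -5.3] row [ 9.7  0.  -1.1] -0.004
0.84 33.5 dL [10.2 -6.5] row [12.   0.  -1.3] -0.003
0.8 33.4 dL [12.7 -8.2] row [15.   0.  -1.5] -0.002
0.76 33.2 dL [15.1 -9.9] row [18.   0.  -1.7] 0.001
0.72 33.0 dL [ 17.4 -11.6] row [21.   0.  -1.8] 0.004
stud [149. -20.] off0 -4.6 off1 9.9
0.98 33.3 dL [ 1.3 -0.8] row [ 1.5  0.  -0.2] -0.001
0.96 33.4 dL [ 2.6 -1.6] row [ 3.   0.  -0.4] -0.002
0.93 33.4 dL [ 4.6 -2.8] row [ 5.2  0.  -0.7] -0.003
0.9 33.5 dL [ 6.5 -4. ] row [ 7.5  0.  -0.9] -0.004
0.87 33.5 dL [ 8.4 -5.3] row [ 9.7  0.  -1.1] -0.004
0.84 33.5 dL [10.2 -6.5] row [12.   0.  -1.3] -0.003
0.8 33.4 dL [12.7 -8.2] row [15.   0.  -1.5] -0.002
0.76 33.2 dL [15.1 -9.9] row [18.   0.  -1.7] 0.001
0.72 33.0 dL [ 17.4 -11.6] row [21.   0.  -1.8] 0.004
```

Emit:
{"fn": "send_rows", "kwargs": {
  "rows": "0.1 0 0.6 0 -0.006 0 5;0.1 0 0.6 0 -0.006 0 5"
}}

```text
clock: 13.75
tool_pos: [0.5749, -0.0695, 0.1247]
ee_rot: [[-0.773, 0.096, 0.627], [0.073, 0.995, -0.061], [-0.63, -0.001, -0.776]]
ft_force: [5.4, 4.7, -1.8]
grip_width: 0.0092
gripper_force: 61.2
```

Emit:
{"fn": "send_rows", "kwargs": {
  "rows": "1 0 0 0 0 0 5;2 0 -0.1 0 -0.001 0 5;3 0 -0.2 0 -0.002 0 5"
}}

```text
clock: 14.05
tool_pos: [0.5734, -0.0693, 0.1239]
ee_rot: [[-0.77, 0.096, 0.631], [0.073, 0.995, -0.062], [-0.634, -0.001, -0.773]]
ft_force: [14.7, 4.1, -4.1]
grip_width: 0.0089
gripper_force: 59.5
```

Emit:
{"fn": "send_rows", "kwargs": {
  "rows": "1 0 -0.1 0 0 0 5;2 0 -0.2 0 -0.001 0 5"
}}

```text
clock: 14.25
tool_pos: [0.5718, -0.0692, 0.1229]
ee_rot: [[-0.769, 0.096, 0.632], [0.073, 0.995, -0.062], [-0.635, -0.001, -0.773]]
ft_force: [14.9, 4.3, -3.6]
grip_width: 0.0096
gripper_force: 59.5
```

Emit:
{"fn": "send_rows", "kwargs": {
  "rows": "1 0 0.3 0 -0.001 0 5;2 0 0.3 0 -0.001 0 5"
}}

```text
clock: 14.45
tool_pos: [0.5706, -0.0691, 0.122]
ee_rot: [[-0.768, 0.096, 0.633], [0.073, 0.995, -0.062], [-0.636, -0.001, -0.771]]
ft_force: [9.6, 6.1, -1.7]
grip_width: 0.009
gripper_force: 60.2
```

Emit:
{"fn": "send_rows", "kwargs": {
  "rows": "1 0 0 0 0 0 5;2 0 -0.1 0 -0.001 0 5"
}}

```text
clock: 14.65
tool_pos: [0.569, -0.0689, 0.1209]
ee_rot: [[-0.767, 0.096, 0.634], [0.073, 0.995, -0.062], [-0.637, -0.001, -0.771]]
ft_force: [10.9, 5.3, -0.3]
grip_width: 0.0095
gripper_force: 60.2
```

Forces are steady, so the lid is following. I'll keep drawing.

Emit:
{"fn": "send_rows", "kwargs": {
  "rows": "1 0 0 0 0 0 5;2 0 -0.1 0 0 0 5;3 0 -0.1 0 0 0 5;4 0 -0.2 0 0 0 5"
}}

```text
clock: 15.05
tool_pos: [0.5659, -0.0686, 0.1187]
ee_rot: [[-0.767, 0.096, 0.634], [0.073, 0.995, -0.062], [-0.637, -0.001, -0.77]]
ft_force: [11.2, 5.1, 0.2]
grip_width: 0.0089
gripper_force: 60.4
```

Emit:
{"fn": "send_rows", "kwargs": {
  "rows": "1.5 0 0 0 0 0 5;3 0 0 0 0.001 0 5;4.5 0 -0.1 0 0.002 0 5;6 0 -0.1 0 0.003 0 5"
}}

```text
clock: 15.45
tool_pos: [0.5614, -0.0681, 0.1153]
ee_rot: [[-0.769, 0.096, 0.633], [0.073, 0.995, -0.062], [-0.636, -0.001, -0.772]]
ft_force: [9.4, 6.3, 1.5]
grip_width: 0.0089
gripper_force: 60.7
```

```bash
python3 - <<'E'
from h import *
im,d,f,cx,cy,T=grab('side'); W=cloud(d,f,cx,cy,T)
C=W-[cell[0],cell[1],0]; c=np.stack([C@xh,C@yh,W[...,2]],-1)*1000
m=(c[...,0]>60)&(c[...,0]<260)&(c[...,1]>-120)&(c[...,1]<120)&(c[...,2]>170)&(c[...,2]<345)
m[:,:330]=0
p=c[m]; mu=np.median(p,0)
for _ in range(3):
    mu=p.mean(0);_,_,v=np.linalg.svd(p-mu,full_matrices=False); p=p[abs((p-mu)@v[2])<6]
print(len(p),v[2],'lid angle',np.arctan2(abs(v[2][0]),abs(v[2][2])))
s=monitor.observe();print(s['clock'],s['tool_pos'],s['ft_force'])
E
```

```text
3471 [ 0.70692277 -0.00309191  0.70728398] lid angle 0.7851427475916529
15.5 [ 0.56116321 -0.06813338  0.1150592 ] [8.43690108 5.80108082 2.58238012]
```

The lid is at 0.785 rad, off its lock. I'll release the lug and back out towards the front.

Emit:
{"fn": "send_rows", "kwargs": {
  "rows": "0 0 0 0 0 0 40;0 0 0 0 0 0 40;0 0 0 0 0 0 40;0 0 0 0 0 0 40;15 0 -19 0 0 0 40;30 0 -38 0 0 0 40;57 0 -72 0 0 0 40;90 0 -100 0 0 0 30;120 0 -130 0 0 0 10;120 0 -130 0 0 0 0"
}}

```text
clock: 16.5
tool_pos: [0.4063, -0.0556, 0.1436]
ee_rot: [[-0.784, 0.096, 0.614], [0.075, 0.995, -0.06], [-0.617, -0.001, -0.787]]
ft_force: [0.6, 0.6, 0.5]
grip_width: -0.0001
gripper_force: 0.0
```

```bash
python3 - <<'E'
from h import *
s=monitor.observe();print(s['clock'],s['tool_pos'],s['ft_force'],s['joint_positions'])
def P(ph,r=.240,h=.040): return cp(.1988-(r*np.cos(ph)-h*np.sin(ph)),.012,.1+r*np.sin(ph)+h*np.cos(ph))
print(P(.785),P(0))
rel([.40,.02,.34],Rt(0),off=-.016); rel(P(.785)+[0,0,.025],Rt(0),off=-.016)
E
```

```text
16.5 [ 0.40625381 -0.05555278  0.14364205] [0.59178148 0.62727871 0.51796356] [-0.32730598 -0.90653325  2.3655312   0.16413762  1.03702603 -1.83842175]
[0.55168299 0.0864815  0.29793357] [0.45363199 0.09587394 0.14      ]
row [-100.6   74.5 -150.3] [-0.001  0.664 -0.   ]
row [-204.   155.2  -47.8] [-0.001  0.664 -0.   ]
```

Emit:
{"fn": "send_rows", "kwargs": {
  "rows": "-20 15 -30 0 0.13 0 0;-40 30 -60 0 0.27 0 0;-60 45 -90 0 0.4 0 0;-80 60 -120 0 0.53 0 0;-100 75 -150 0 0.664 0 0;-100 75 -150 0 0.664 0 0;-100 75 -150 0 0.664 0 0;-100 75 -150 0 0.664 0 0"
}}

```text
clock: 17.3
tool_pos: [0.3993, 0.021, 0.3227]
ee_rot: [[-0.995, 0.095, 0.004], [0.095, 0.995, -0.002], [-0.004, -0.001, -1.0]]
ft_force: [-1.1, -0.3, -0.4]
grip_width: 0.0001
gripper_force: 0.0
```

```bash
cat >> h.py <<'E'
def P(ph,r=.240,h=.040): return cp(.1988-(r*np.cos(ph)-h*np.sin(ph)),.012,.1+r*np.sin(ph)+h*np.cos(ph))
E
python3 - <<'E'
from h import *
s=monitor.observe();print(s['clock'],s['tool_pos'],s['ft_force'],s['joint_positions'])
rel(P(.785)+[0,0,.03],Rt(0),off=-.016); rel(P(.785)+[0,0,.008],Rt(0),off=-.016)
E
```

```text
17.3 [0.3993434  0.02095776 0.32273356] [-1.07156377 -0.30741978 -0.41433747] [-3.88224098e-02 -3.03078916e-01  1.52106388e+00 -1.66961121e-03
  1.91977632e+00 -1.51465011e+00]
row [-145.4   79.8   11.3] [-0.001  0.004 -0.   ]
row [-145.3   79.8   33.3] [-0.001  0.004 -0.   ]
```

Emit:
{"fn": "send_rows", "kwargs": {
  "rows": "-40 25 0 0 0.004 0 0;-80 50 0 0 0.004 0 0;-120 80 0 0 0.004 0 0;-145 80 5 0 0.004 0 0;-145 80 10 0 0.004 0 0;-145 80 18 0 0.004 0 0;-145 80 26 0 0.004 0 0;-145 80 26 0 0.004 0 0"
}}

```text
clock: 18.1
tool_pos: [0.5505, 0.0865, 0.2976]
ee_rot: [[-0.995, 0.096, -0.001], [0.096, 0.995, -0.001], [0.001, -0.001, -1.0]]
ft_force: [-0.4, 0.8, 0.8]
grip_width: 0.0002
gripper_force: 0.0
```

```bash
python3 - <<'E'
from h import *
im,d,f,cx,cy,T=grab('side'); W=cloud(d,f,cx,cy,T)
C=W-[cell[0],cell[1],0]; c=np.stack([C@xh,C@yh,W[...,2]],-1)*1000
m=(c[...,0]>60)&(c[...,0]<260)&(c[...,1]>-130)&(c[...,1]<-30)&(c[...,2]>140)&(c[...,2]<305); m[:,:330]=0
p=c[m]
for _ in range(3):
    mu=p.mean(0);_,_,v=np.linalg.svd(p-mu,full_matrices=False); p=p[abs((p-mu)@v[2])<6]
print('lid',np.arctan2(abs(v[2][0]),abs(v[2][2])),len(p))
s=monitor.observe();print(s['clock'],s['tool_pos'],s['ft_force'])
for ph in np.arange(.80,-.01,-.1): 
  print(round(ph,2),end=' '); rel(P(ph),Rt(0),off=-.016)
E
```

```text
lid 0.7797599096448679 1676
18.15 [0.55085204 0.08663693 0.298456  ] [0.49593624 0.23412052 0.11532646]
0.8 row [-3.8 -0.1 14.4] [-0.001  0.    -0.   ]
0.7 row [15.5 -0.  29.2] [-0.001  0.    -0.   ]
0.6 row [33.2 -0.  45.9] [-0.001  0.    -0.   ]
0.5 row [49.1 -0.  64.3] [-0.001  0.    -0.   ]
0.4 row [63.2  0.  84.1] [-0.001  0.    -0.   ]
0.3 row [ 75.1   0.  105.3] [-0.001  0.    -0.   ]
0.2 row [8.490e+01 1.000e-01 1.276e+02] [-0.001  0.    -0.   ]
0.1 row [9.250e+01 1.000e-01 1.507e+02] [-0.001  0.    -0.   ]
0.0 row [9.770e+01 1.000e-01 1.744e+02] [-0.001  0.    -0.   ]
```

Emit:
{"fn": "send_rows", "kwargs": {
  "rows": "-3 0 8 0 0 0 0;-1 0 16 0 0 0 0;3 0 19 0 0 0 0;7 0 23 0 0 0 0;11 0 26 0 0 0 0;15 0 29 0 0 0 0;21 0 34.5 0 0 0 0;27 0 40 0 0 0 0;33 0 46 0 0 0 0;33 0 46 0 0 0 0"
}}

```text
clock: 19.15
tool_pos: [0.5177, 0.0902, 0.2513]
ee_rot: [[-0.996, 0.095, -0.002], [0.095, 0.996, -0.001], [0.002, -0.001, -1.0]]
ft_force: [0.1, -0.1, -0.3]
grip_width: -0.0003
gripper_force: 0.0
```

```bash
cat > lid.py <<'E'
from h import *
def lidang(n='side'):
    im,d,f,cx,cy,T=grab('side'); W=cloud(d,f,cx,cy,T)
    C=W-[cell[0],cell[1],0]; c=np.stack([C@xh,C@yh,W[...,2]],-1)*1000
    m=(c[...,0]>(60))&(c[...,0]<230)&(c[...,1]>-130)&(c[...,1]<-40)&(c[...,2]>125)&(c[...,2]<305); m[:,:300]=0
    p=c[m]
    for _ in range(4):
        mu=p.mean(0);_,_,v=np.linalg.svd(p-mu,full_matrices=False); p=p[abs((p-mu)@v[2])<6]
    n=v[2]*np.sign(v[2][2]); print('lid',np.arctan2(n[0],n[2]),len(p),mu, 'height over hinge',(mu-[198.8,0,100])@n)
    return im,c
E
python3 - <<'E'
from lid import *
im,c=lidang(); s=monitor.observe(); print(s['tool_pos'],s['ft_force'])
i,d,f,cx,cy,T=grab('wrist'); W=cloud(d,f,cx,cy,T)
loc=(W-s['tool_pos'])@np.array(s['ee_rot'])*1000
for v in range(220,400,12): print(v,[loc[v,u].round(0).tolist() for u in (250,308,314)])
cv2.imwrite('pics/w7.png',np.hstack([i[:,120:520],cv2.resize(im[90:250,250:410],(400,400),interpolation=3)])[:,:,::-1])
E
```

```text
lid 0.5638043099879865 1788 [136.71362123 -85.34143651 183.11644567] height over hinge 37.24093991447056
[0.51811343 0.0901147  0.25180575] [ 0.2559501  -1.11440989 -0.46671357]
220 [[23.0, -32.0, -5.0], [23.0, -3.0, -5.0], [23.0, -0.0, -5.0]]
232 [[20.0, -30.0, -13.0], [21.0, -3.0, -14.0], [21.0, -0.0, -14.0]]
244 [[16.0, -30.0, -17.0], [16.0, -3.0, -17.0], [16.0, -0.0, -18.0]]
256 [[6.0, -32.0, -10.0], [11.0, -3.0, -20.0], [11.0, -0.0, -19.0]]
268 [[-4.0, -34.0, -3.0], [11.0, -3.0, -31.0], [11.0, -0.0, -31.0]]
280 [[-15.0, -36.0, 4.0], [11.0, -3.0, -41.0], [12.0, -0.0, -41.0]]
292 [[-28.0, -38.0, 13.0], [11.0, -3.0, -49.0], [11.0, -0.0, -48.0]]
304 [[-43.0, -40.0, 21.0], [7.0, -3.0, -51.0], [6.0, -0.0, -49.0]]
316 [[12.0, -21.0, -65.0], [7.0, -2.0, -57.0], [1.0, -0.0, -49.0]]
328 [[9.0, -21.0, -66.0], [3.0, -2.0, -59.0], [-5.0, -0.0, -48.0]]
340 [[6.0, -21.0, -68.0], [-2.0, -2.0, -59.0], [-10.0, -0.0, -49.0]]
352 [[17.0, -17.0, -86.0], [-9.0, -3.0, -57.0], [-129.0, -0.0, 76.0]]
364 [[17.0, -16.0, -90.0], [-162.0, -6.0, 96.0], [-160.0, -0.0, 95.0]]
376 [[17.0, -15.0, -94.0], [11.0, -2.0, -87.0], [10.0, -0.0, -87.0]]
388 [[17.0, -15.0, -97.0], [11.0, -2.0, -91.0], [12.0, -0.0, -92.0]]
```

View pics/w7.png

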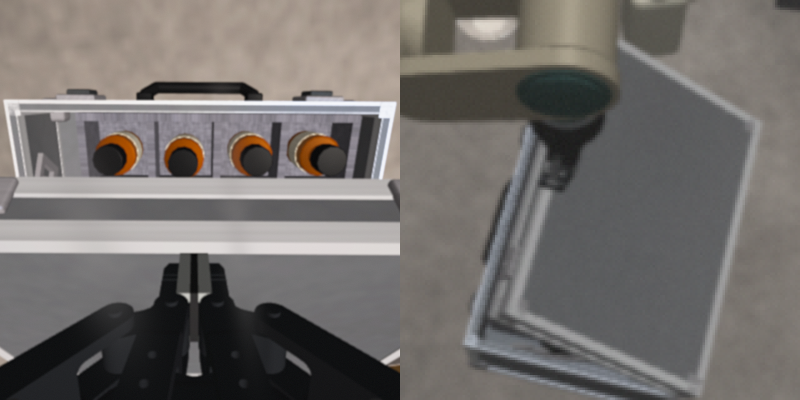

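The wrist view shows the tip resting on the lid's front edge (195,255) with all four front-row bottles standing. The lid is following, now at 0.56 rad.

Emit:
{"fn": "send_rows", "kwargs": {
  "rows": "5 0 6 0 0 0 0;11 0 12 0 0 0 0;16 0 18 0 0 0 0;21 0 25 0 0 0 0;26 0 31.5 0 0 0 0;30 0 38 0 0 0 0;34 0 45 0 0 0 0;38 0 52 0 0 0 0;42 0 59 0 0 0 0;45 0 66 0 0 0 0;48 0 74 0 0 0 0;51 0 80 0 0 0 0"
}}

```text
clock: 20.45
tool_pos: [0.4678, 0.0948, 0.1716]
ee_rot: [[-0.995, 0.095, -0.0], [0.095, 0.995, -0.001], [0.0, -0.001, -1.0]]
ft_force: [1.0, -0.3, 0.9]
grip_width: 0.0003
gripper_force: 0.8
```

```bash
python3 - <<'E'
from lid import *
lidang(); s=monitor.observe(); print(s['clock'],s['tool_pos'],s['ft_force'])
for ph in (.2,.15,.1,.05,0): print(ph,end=' ');rel(P(ph),Rt(0),off=-.016)
E
```

```text
lid 0.18181755569715552 1546 [132.13673863 -85.47473108 151.76892595] height over hinge 38.44830911021592
20.5 [0.46724949 0.09474875 0.17063268] [ 0.17939487 -0.24752578 -0.96148983]
0.2 row [ 0.9 -0.2 -0.2] [-0.002 -0.002  0.   ]
0.15 row [ 5.  -0.2 11.2] [-0.002 -0.002  0.   ]
0.1 row [ 8.4 -0.1 22.9] [-0.002 -0.002  0.   ]
0.05 row [11.3 -0.1 34.7] [-0.002 -0.002  0.   ]
0 row [13.6 -0.1 46.7] [-0.002 -0.002  0.   ]
```

Emit:
{"fn": "send_rows", "kwargs": {
  "rows": "2 0 5 0 0 0 0;5 0 11 0 0 0 0;7 0 17 0 0 0 0;8 0 23 0 0 0 0;10 0 29 0 0 0 0;11 0 34 0 0 0 0;12 0 38 0 0 0 0;12 0 40 0 0 0 0;12 0 40 0 0 0 0"
}}

```text
clock: 21.4
tool_pos: [0.4559, 0.0958, 0.1319]
ee_rot: [[-0.995, 0.095, -0.001], [0.095, 0.995, -0.001], [0.001, -0.001, -1.0]]
ft_force: [0.6, 0.5, 0.4]
grip_width: -0.0001
gripper_force: 0.0
```

Emit:
{"fn": "send_rows", "kwargs": {
  "rows": "0 0 1.5 0 0 0 0;0 0 3 0 0 0 0;0 0 3 0 0 0 0"
}}

```text
clock: 21.7
tool_pos: [0.4562, 0.0959, 0.1293]
ee_rot: [[-0.995, 0.095, -0.0], [0.095, 0.995, -0.001], [-0.0, -0.001, -1.0]]
ft_force: [-0.2, 0.7, 1.0]
grip_width: 0.0001
gripper_force: 0.0
```

Feeling for the closed stop.

Emit:
{"fn": "send_rows", "kwargs": {
  "rows": "0 0 1 0 0 0 0;0 0 2 0 0 0 0;0 0 2 0 0 0 0"
}}

```text
clock: 22.0
tool_pos: [0.4563, 0.0959, 0.1281]
ee_rot: [[-0.995, 0.095, 0.0], [0.095, 0.995, -0.001], [-0.001, -0.001, -1.0]]
ft_force: [-3.1, -0.6, 6.8]
grip_width: -0.0004
gripper_force: 2.8
```

Emit:
{"fn": "send_rows", "kwargs": {
  "rows": "0 0 1 0 0 0 0;0 0 2 0 0 0 0;0 0 2 0 0 0 0"
}}

```text
clock: 22.3
tool_pos: [0.4564, 0.0959, 0.128]
ee_rot: [[-0.995, 0.095, 0.001], [0.095, 0.995, -0.001], [-0.001, -0.001, -1.0]]
ft_force: [-9.9, -1.5, 17.0]
grip_width: 0.0003
gripper_force: 8.8
```

```bash
python3 - <<'E'
from lid import *
lidang(); s=monitor.observe(); print(s['clock'],s['tool_pos'],s['ft_force'])
E
```

```text
lid -0.0018551751670274062 1432 [128.86987134 -85.36782094 139.67397746] height over hinge 39.78201066885302
22.35 [0.45640336 0.09588424 0.12801143] [-9.79776465 -1.18997144 16.84251131]
```

The lid is shut: 0.00 rad, held with 17 N and no further travel. Retracting.

Emit:
{"fn": "send_rows", "kwargs": {
  "rows": "0 0 -4 0 0 0 0;0 0 -15 0 0 0 0;0 0 -40 0 0 0 0;0 0 -80 0 0 0 0;0 0 -80 0 0 0 0;0 0 -80 0 0 0 0"
}}

```text
clock: 22.95
tool_pos: [0.4568, 0.096, 0.2064]
ee_rot: [[-0.995, 0.095, 0.002], [0.095, 0.995, -0.001], [-0.002, -0.001, -1.0]]
ft_force: [0.5, -0.1, -0.4]
grip_width: 0.0
gripper_force: 0.0
```

```bash
python3 - <<'E'
from lid import *
lidang(); s=monitor.observe(); print(s['clock'],s['tool_pos'],s['ft_force'])
print(workorder.job_done())
E
```

```text
lid -0.0006097238412676014 1437 [128.99841819 -85.39933479 139.64328145] height over hinge 39.83737540669115
23.0 [0.45617901 0.0959099  0.20508683] [-0.67222566 -0.07081387 -0.77851671]
the job is handed in; nothing more can be done
None
```

The job is handed in at 23 s: the amber bottle was put upright in its compartment (about 3 mm off centre before closing), the stay was unlocked by feel, the lid measured fully shut (0.00 rad) and the arm was clear; the verdict was not shown.

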